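Crank the tube feeder on by one row

TASK

Move the hand-cranked tube feeder on by one row: push its hand wheel round by the upright handle through exactly one full turn, clockwise as seen from above, so that the handle comes back to where it stood at the start. Push the handle gently with the fingertips or the outside of the fingers, do not grip it, leave everything else on the bench as it stands, and finish clear of the wheel.

Things in the scene. Friction and masses are not known exactly. Their poses are not given: they have to be found in the camera images.
- wheel (a joint): angle of the hand wheel in rad; grows as it turns clockwise seen from above; one full turn adds 6.28. It starts between -1.5 and 1.5 and has end stops at -2.5 and 10.5. The wheel turns stiffly (2 to 3 N at the handle) and stays where it is left; each turn moves the carriage with the microtube rack 12 mm away from the wheel
- wheel_axis (a point): the centre of the horizontal hand wheel, on its upright axis in the middle plane of its rim, 118 mm above the bench. Aluminium wheel with three spokes, 132 mm over the rim, rim bar 12 mm thick, rim top 6 mm above this point, hub top 8 mm above it (a small nut to 10 mm)
- handle_mid (a point): the middle of the upright black handle on the wheel's rim, 60 mm from the wheel axis, at the end of one spoke: a round grip 18 mm in diameter and 50 mm high that spins freely on its pin; its top is 25 mm above this point, its foot 25 mm below it, near the top of the rim (19 mm below this point)
- tube_a: self-standing tube with screw cap, 33 mm in diameter and 112 mm high, loose bystander in front of the feeder; origin at the centre of its underside
- tube_b: self-standing tube with screw cap, 33 mm in diameter and 112 mm high, loose bystander to the right of the feeder; origin at the centre of its underside
- bottle: small screw-cap reagent bottle, 46 mm in diameter and 88 mm high, loose bystander to the right of the feeder; origin at the centre of its underside
- timer: white bench timer, 62 x 66 x 19 mm, loose bystander at the right front; origin at the centre of its underside
- pen: marker pen, 134 mm long and 12 mm thick, lying loose at the left front; origin at the centre of its underside
- crank_handle: the same handle; origin at the centre of its foot, 25 mm below its middle
- feeder: the tube feeder, fixed to the bench: a white gear case 84 x 84 mm under the wheel and, on its +y side, the bed (210 mm along x, reaching 188 mm in y) with the orange microtube rack and a thin steel outlet pipe, top 120 mm above the bench, at least 125 mm from the wheel axis. Origin on the bench under the wheel axis

How it is judged (in metres and radians):
On the way:
1. the wheel is about half-way round, with the handle being pushed by the robot (distance of handle_mid from where it was at the start of the episode above 0.085 m and value of joint wheel above 0.2 rad and contact force between any of the fingers, the arm and crank_handle above 0.3 N), for 0.1 s.
At the end, for the whole second after the job is handed in: the wheel has made one whole turn clockwise from where it started: its handle stands within 16 mm (15 degrees) of its place at the start, and the wheel is at rest (distance of handle_mid from where it was at the start of the episode below 0.016 m and value of joint wheel between 4.4 and 8.2 rad and velocity of joint wheel between -0.05 and 0.05 rad/s); the robot touches nothing.
It fails at once if the handle is gripped or shoved with more than 35 N (contact force between the fingers and crank_handle above 35 N).
It fails at once if a bystander is knocked, carried or lifted (moved more than 20 mm) (distance of any of tube_a, tube_b, bottle, timer, pen from where it was at the start of the episode above 0.02 m).
It also fails if it takes over 58 s, if anything falls off the work surface, if the arm or the gripper's body presses on something with over 40 N, if the wrist force passes 120 N, or if a joint passes its speed limit or range.

ROBOT

A 6-joint arm with a two-finger parallel gripper is mounted at the origin on a cart in front of the work surface, level with it; the furniture and walls round the work are solid. World frame = base frame: x ahead of the robot, y to its left, z up, the work surface at z = 0. Lengths are in mm, angles in rad, forces in N, time in s.
With the tool pointing down it reaches from about 275 to 1000 mm from the base axis. Payload 8.4 kg.
Tool frame: the origin (TCP) lies midway between the tips of the shut fingers; the grasp point (between the pads) lies 19 mm behind it; z points along the fingers, y is the line along which they close (so a half turn about z gives the same grasp; the last joint's range is limited). The gripper opens to 85 mm and grips with 20 to 120 N. Pads are 22 mm wide; open, the fingers measure 114 mm over their backs; the gripper's body (76 mm by 85 mm) begins 54 mm behind the grasp point. The pads swing forward as they close: fully open they stand 13 mm farther back than shut.
Start: joints at [1.14, 0.353, 1.633, -0, 1.155, -0.002], TCP at [259.861, 568.419, 231.281] pointing down, gripper open.
Joint ranges: [-2.63, 2.63], [-0.92, 2.1], [0.06, 2.66], [-1.3, 4.44], [0, 2.69], [-3.02, 3.02]. Speed limits (rad/s): [2.22, 2.22, 2.79, 3.14, 3.14, 3.14].

INTERFACE

Orientations are given as [roll, pitch, yaw] about the fixed x, y, z axes, in that order (R = Rz(yaw) Ry(pitch) Rx(roll)).
In Python, from rig import telemetry, optics, r gives the robot as it stands.
- The arm moves only by the tool play_rows, never from a script. Its arguments are lists of equal length, an entry for each row: "dp": the shift along the tool's x, y, z in units of 40 mm (1.0 is 40 mm), a list of three; "rot": the turn, a rotation vector about the tool's x, y, z in units of 6 degrees (1.0 is 6 degrees), a list of three. In form: {"dp": [[tx, ty, tz], ...], "rot": [[ax, ay, az], ...]}. A call has 1 to 5 rows; each row is the pose to reach, as a shift and turn from the pose commanded when the call began, along the tool's axes at that moment; what a row does not reach only later rows make up. A row lasts 1/12 s, in which the tool goes at most 41.7 mm and 7.16 degrees, less where a joint would pass 70% of its speed; a pose out of reach is approached as far as the arm can. A call with a gripper value outside its range is refused whole. "fingers" is the opening, from 0 (shut) to 1 (fully open), set as the call begins (left out, the last holds). The fingers move at their own pace and stop on an object; "grip_force" is the grip in N (left out, the last holds). Time passes only in rows, so rows that repeat a pose let the fingers close. It gives the time, the measured TCP pose, the force, the opening and the grip force at its end, in the units of the state.
- telemetry.sense(): the state, without advancing time (a new reading comes with each control period).
- optics.grab_frame(name): name is "side" or "top"; returns a dict with "color" (480x640x3 uint8, red, green, blue), "mtx" (3x3 intrinsics, pixels), "R" (3x3) and "t" (3): a world point X has camera coordinates R X + t. Camera axes: x right, y down, z forward; pixel columns grow to the right and rows downward; lengths in mm; the calibration is good to about 2 mm. A picture is of the moment at which its call begins. There is no depth.
- r.sign_off(): hands the job in; it is judged then, once.
The state is a dict: "clock": time; "qpos": joint angles; "qvel": joint speeds; "joint_efforts": joint torques, N m; "eef_pos": TCP position; "tcp_rot": TCP orientation; "contact_force": force on the tool from outside, world axes, zero at the start; "wrist_torque": the same for the moment, N m; "opening": opening from 0.0 (shut) to 1.0 (fully open); "grasp_force": force on a finger pad.
Only numpy, scipy, OpenCV 4.12 (cv2) and the standard library are available. Lean on these libraries where they do the work, as an engineer would, in place of code of your own. Each camera call takes 0.05 s, during which the arm holds its last target. There are 200 camera calls.

## Working session

There is one attempt and no reset: what is moved stays moved. The work goes in short steps, Python scripts to look and compute and a tool call to move; the robot and the scene stay as the last step left them, time stands still between calls to the robot, and variables do not carry over. Pictures are saved under pics/ and viewed, at most 10 in all, crops included, and the job is handed in when it is done.

Besides the shell and the picture viewer there is one more tool, called after ">>>" as name(argument=value, ...) on one line, values as JSON. play_rows: Moves the arm, as the interface text tells. Its arguments: {"type":"object","properties":{"dp":{"type":"array"},"rot":{"type":"array"},"fingers":{"type":"number"},"grip_force":{"type":"number"}},"required":["dp","rot"]}

```bash
mkdir -p pics; ls
python3 - <<'E'
from rig import telemetry, optics, r
import cv2
print(telemetry.sense())
for n in("side","top"):
    f=optics.grab_frame(n); cv2.imwrite(f"pics/{n}0.png",f["color"][:,:,::-1]); print(f["mtx"].tolist(),f["R"].tolist(),f["t"].tolist())
E
```

```text
pics
{'clock': 0.0, 'qpos': array([ 1.13961715e+00,  3.53667567e-01,  1.63414253e+00,  1.53631495e-05,
        1.15519603e+00, -2.40762016e-03]), 'qvel': array([ 3.55385558e-04,  9.77210655e-05,  1.18158970e-03,  5.33169131e-04,
       -7.27127251e-04, -7.36099533e-04]), 'joint_efforts': array([-2.25428339e-03, -6.05256343e+01, -3.42055929e+01, -6.58579665e-05,
        9.53166542e-03, -8.64359822e-05]), 'eef_pos': array([259.64506628, 567.98622534, 230.54596197]), 'tcp_rot': array([-3.14017922e+00, -1.74496264e-05,  2.71281487e+00]), 'contact_force': array([ 0.48099593, -0.6230588 ,  0.32915925]), 'wrist_torque': array([-0.05034049, -0.06579638, -0.03449566]), 'grasp_force': 0.0, 'opening': 0.9982064393430443}
[[497.7749669876438, 0.0, 325.0723735436554], [0.0, 497.7749669876438, 234.14618394310816], [0.0, 0.0, 1.0]] [[0.9477713914295998, -0.3188982470370035, 0.005770409372520537], [-0.18698033681214948, -0.5701840177800886, -0.7999553359493082], [0.25839454954239127, 0.7570958287461911, -0.6000318015421374]] [-398.8511324175267, 286.4127625315919, 999.0047532899251]
[[585.6693126371765, 0.0, 327.0680513622085], [0.0, 585.6693126371765, 240.03313630723093], [0.0, 0.0, 1.0]] [[-0.013538754835092441, -0.9998306783137247, -0.012462616909475475], [-0.982055695975651, 0.015640701567691977, -0.18794142293877214], [0.18810452445195275, 0.009694491074186396, -0.9821011682731658]] [215.56631567820654, 504.8972267256105, 1274.5604217776201]
```

View pics/side0.png

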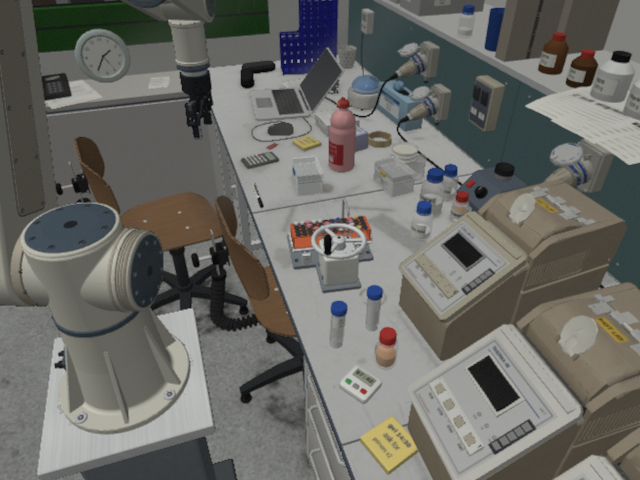

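View pics/top0.png

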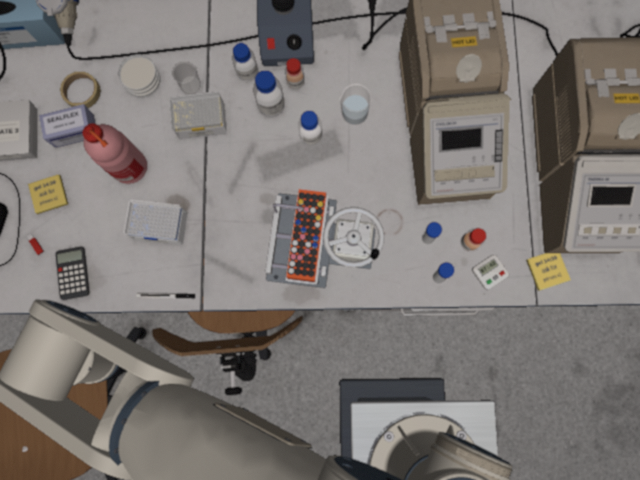

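The side view shows the wheel near (338,240) with its black handle at (327,244). In the top view the hub is near (353,237) and the handle near (375,254). The tubes and bottle are to the right, and the pen is at the left front.

```bash
cat > h.py <<'E'
import numpy as np, cv2
from rig import telemetry, optics, r
def ray(f,u,v,z):
    d=f["R"].T@np.linalg.solve(f["mtx"],[u,v,1]); c=-f["R"].T@f["t"]
    return c+d*(z-c[2])/d[2]
def proj(f,X):
    p=f["mtx"]@(f["R"]@np.array(X,float)+f["t"]); return p[:2]/p[2]
def crop(f,u,v,s,k,name):
    c=f["color"][v-s:v+s,u-s:u+s,::-1]; c=cv2.resize(c,None,fx=k,fy=k,interpolation=cv2.INTER_CUBIC); cv2.imwrite(name,c)
    return c
def handle(f,guess,s=60):
    u,v=guess; g=f["color"][v-s:v+s,u-s:u+s].max(2)
    m=(g<60).astype(np.uint8); n,l,st,ce=cv2.connectedComponentsWithStats(m)
    return [(st[i].tolist(),(ce[i]+[u-s,v-s]).round(1).tolist()) for i in range(1,n) if st[i,4]>15]
E
python3 - <<'E'
from h import *
f=optics.grab_frame("top"); a=crop(f,353,237,45,6,"pics/a.png")
s=optics.grab_frame("side"); b=crop(s,338,245,45,6,"pics/b.png")
cv2.imwrite("pics/c.png",cv2.resize(np.hstack([a,b]),(800,400)))
print(handle(f,(355,240),45)); print(handle(s,(338,240),40))
print("hub",ray(f,353,237,126))
for n,u,v,z in[("ta",445,270,112),("tb",433,230,112),("bot",477,237,88),("timer",491,273,19),("pen",138,295,8),("pen",193,296,8)]:print(n,ray(f,u,v,z).round())
E
```

```text
[([0, 0, 13, 5, 39], [316.3, 197.1]), ([0, 6, 6, 5, 18], [312.9, 203.3]), ([7, 13, 5, 6, 17], [318.8, 210.7]), ([0, 20, 4, 11, 28], [311.2, 219.8]), ([0, 33, 9, 7, 30], [314.1, 231.0]), ([1, 55, 5, 5, 17], [313.2, 251.8]), ([61, 54, 8, 10, 58], [374.4, 253.2]), ([0, 62, 5, 5, 16], [312.2, 258.9]), ([0, 69, 4, 5, 16], [311.4, 265.8])]
[([61, 17, 8, 12, 40], [362.3, 222.0]), ([0, 25, 9, 11, 54], [301.8, 230.1]), ([10, 28, 4, 6, 20], [309.6, 230.4]), ([26, 35, 7, 20, 122], [327.2, 244.2])]
hub [499.00340019 152.08932148 126.        ]
ta [427. -42. 112.]
tb [514. -21. 112.]
bot [ 502. -120.   88.]
timer [ 431. -164.   19.]
pen [394. 645.   8.]
pen [390. 518.   8.]
```

View pics/c.png

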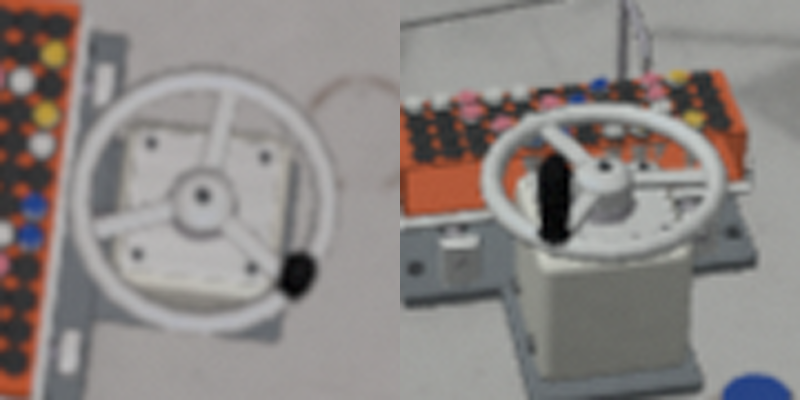

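The crops show the hub at about (353.7,235.7) and the handle at about (374.7,253.5) in the top view. In the side view the middle of the handle is at (327.2,244.2).

Run:
```python
from h import *
f=optics.grab_frame("top");s=optics.grab_frame("side")
ax=ray(f,353.7,235.7,126);print("axis",ax.round(1))
# hub in side crop (606,172) -> px
print("axis side",ray(s,293+(606-400)/4.444,200+172/4.444,127).round(1))
h=ray(s,327.2,244.2,143);t=ray(f,374.6,253.4,155);print(h.round(1),t.round(1))
for p in(h,t):
    d=(p-ax)[:2];print(np.hypot(*d),np.degrees(np.arctan2(d[1],d[0])))
```

```text
axis [501.8 150.5 126. ]
axis side [502.5 140.7 127. ]
[462.2 110.6 143. ] [458.1 109.3 155. ]
56.25809357295614 -134.73875900733643
60.103090043136135 -136.65581522931683
```

>>> play_rows(dp=[[0,0,0],[0,0,0],[0,0,0],[0,0,0],[0,0,0]], rot=[[0,0,1],[0,0,2],[0,0,3],[0,0,4],[0,0,5]], fingers=0, grip_force=20)

```text
clock: 0.72
eef_pos: [259.8, 568.4, 231.2]
tcp_rot: [-3.141, 0.0, 2.184]
contact_force: [-0.2, -0.1, 0.9]
opening: 0.301
grasp_force: 0.0
```

>>> play_rows(dp=[[0,0,0],[0,0,0],[0,0,0],[0,0,0],[0,0,0]], rot=[[0,0,1],[0,0,2],[0,0,3.5],[0,0,4.7],[0,0,5.9]])

```text
clock: 1.13
eef_pos: [259.8, 568.4, 231.2]
tcp_rot: [-3.142, 0.0, 1.599]
contact_force: [1.1, -0.9, -0.9]
opening: 0.002
grasp_force: 0.0
```

>>> play_rows(dp=[[-0.8,0.4,0],[-1.6,0.8,0],[-2.4,1.2,0],[-3.2,1.6,0],[-4,2,0]], rot=[[0,0,0],[0,0,0],[0,0,0],[0,0,0],[0,0,0]])

```text
clock: 1.55
eef_pos: [345.6, 409.8, 231.3]
tcp_rot: [3.141, -0.0, 1.605]
contact_force: [0.4, 0.4, 0.2]
opening: 0.001
grasp_force: 0.0
```

>>> play_rows(dp=[[-0.8,0.4,0],[-1.6,0.8,0],[-2.4,1.2,0],[-3.2,1.6,0],[-4,2,0]], rot=[[0,0,0],[0,0,0],[0,0,0],[0,0,0],[0,0,0]])

```text
clock: 1.97
eef_pos: [431.1, 252.5, 231.5]
tcp_rot: [3.141, -0.0, 1.605]
contact_force: [-0.2, 1.0, -0.1]
opening: 0.001
grasp_force: 0.0
```

>>> play_rows(dp=[[-0.8,0.4,0],[-1.6,0.8,0],[-2.4,1.2,0],[-3.2,1.6,0],[-4,2,0]], rot=[[0,0,0],[0,0,0],[0,0,0],[0,0,0],[0,0,0]])

```text
clock: 2.38
eef_pos: [516.6, 95.1, 231.5]
tcp_rot: [3.141, -0.0, 1.605]
contact_force: [0.7, 0.6, -0.4]
opening: -0.002
grasp_force: 0.0
```

>>> play_rows(dp=[[0,0,0],[0,0,0]], rot=[[0,0,0],[0,0,0]])

```text
clock: 2.55
eef_pos: [516.6, 95.3, 231.2]
tcp_rot: [-3.142, -0.0, 1.601]
contact_force: [-0.5, 0.2, -0.8]
opening: 0.001
grasp_force: 0.0
```

>>> play_rows(dp=[[0,0,0.5],[0,0,1],[0,0,1.6],[0,0,2.1],[0,0,2.3]], rot=[[0,0,0.29],[0,0,0.29],[0,0,0.29],[0,0,0.29],[0,0,0.29]])

```text
clock: 2.97
eef_pos: [513.9, 97.6, 136.8]
tcp_rot: [-3.138, 0.0, 1.575]
contact_force: [-1.0, 0.0, 0.1]
opening: -0.001
grasp_force: 0.0
```

Run:
```python
from h import *
print(telemetry.sense()["eef_pos"],telemetry.sense()["tcp_rot"])
f=optics.grab_frame("top");s=optics.grab_frame("side")
a=crop(f,353,237,45,6,"pics/a.png");b=crop(s,338,235,45,6,"pics/b.png")
cv2.imwrite("pics/d.png",cv2.resize(np.hstack([a,b]),(800,400)))
```

```text
[513.8747592   97.59590898 136.83357658] [-3.13779134e+00  4.29828629e-04  1.57545623e+00]
```

View pics/d.png

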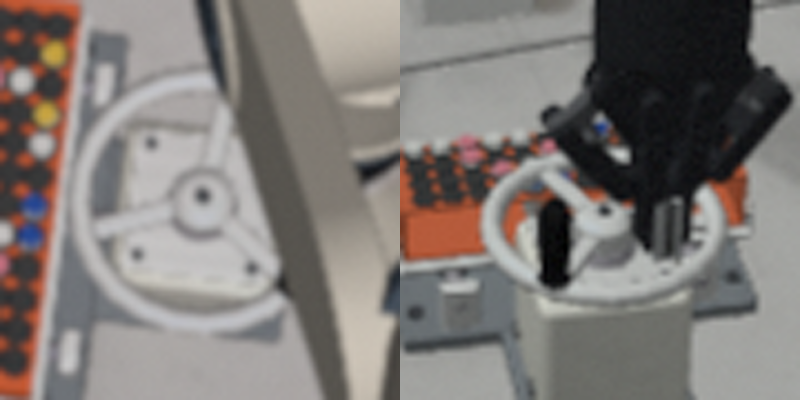

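The side view shows the shut fingers clear of the handle and on the wheel's right. The handle is at about (553,245) in the crop. I'll raise the tip slightly and work out the waypoints round the circle.

Run:
```python
import numpy as np
p=lambda a:np.array([149+60*np.sin(np.radians(a)),501+60*np.cos(np.radians(a))])
s=np.array([97.6,513.9])
print("first to -90",((p(-90)-s)/40).round(2))
for a in range(-90,-480,-30):
    print(a,[ ((p(a-6*k)-p(a))/40).round(2).tolist()+[0] for k in range(1,6)])
```

```text
first to -90 [-0.21 -0.32]
-90 [[0.01, -0.16, 0], [0.03, -0.31, 0], [0.07, -0.46, 0], [0.13, -0.61, 0], [0.2, -0.75, 0]]
-120 [[0.09, -0.13, 0], [0.18, -0.25, 0], [0.3, -0.36, 0], [0.42, -0.46, 0], [0.55, -0.55, 0]]
-150 [[0.14, -0.07, 0], [0.29, -0.13, 0], [0.44, -0.17, 0], [0.59, -0.19, 0], [0.75, -0.2, 0]]
-180 [[0.16, 0.01, 0], [0.31, 0.03, 0], [0.46, 0.07, 0], [0.61, 0.13, 0], [0.75, 0.2, 0]]
-210 [[0.13, 0.09, 0], [0.25, 0.18, 0], [0.36, 0.3, 0], [0.46, 0.42, 0], [0.55, 0.55, 0]]
-240 [[0.07, 0.14, 0], [0.13, 0.29, 0], [0.17, 0.44, 0], [0.19, 0.59, 0], [0.2, 0.75, 0]]
-270 [[-0.01, 0.16, 0], [-0.03, 0.31, 0], [-0.07, 0.46, 0], [-0.13, 0.61, 0], [-0.2, 0.75, 0]]
-300 [[-0.09, 0.13, 0], [-0.18, 0.25, 0], [-0.3, 0.36, 0], [-0.42, 0.46, 0], [-0.55, 0.55, 0]]
-330 [[-0.14, 0.07, 0], [-0.29, 0.13, 0], [-0.44, 0.17, 0], [-0.59, 0.19, 0], [-0.75, 0.2, 0]]
-360 [[-0.16, -0.01, 0], [-0.31, -0.03, 0], [-0.46, -0.07, 0], [-0.61, -0.13, 0], [-0.75, -0.2, 0]]
-390 [[-0.13, -0.09, 0], [-0.25, -0.18, 0], [-0.36, -0.3, 0], [-0.46, -0.42, 0], [-0.55, -0.55, 0]]
-420 [[-0.07, -0.14, 0], [-0.13, -0.29, 0], [-0.17, -0.44, 0], [-0.19, -0.59, 0], [-0.2, -0.75, 0]]
-450 [[0.01, -0.16, 0], [0.03, -0.31, 0], [0.07, -0.46, 0], [0.13, -0.61, 0], [0.2, -0.75, 0]]
```

>>> play_rows(dp=[[-0.1,-0.1,-0.2],[-0.21,-0.2,-0.2],[-0.21,-0.32,-0.2]], rot=[[0,0,0],[0,0,0],[0,0,0]])

```text
clock: 3.32
eef_pos: [504.0, 88.1, 149.1]
tcp_rot: [3.139, -0.0, 1.574]
contact_force: [0.6, -0.5, 0.5]
opening: 0.004
grasp_force: 0.0
```

>>> play_rows(dp=[[0.01,-0.16,0],[0.03,-0.31,0],[0.07,-0.46,0],[0.13,-0.61,0],[0.2,-0.75,0]], rot=[[0,0,0],[0,0,0],[0,0,0],[0,0,0],[0,0,0]])

```text
clock: 3.73
eef_pos: [472.8, 96.3, 147.5]
tcp_rot: [3.141, 0.0, 1.574]
contact_force: [0.6, -2.1, 0.8]
opening: -0.003
grasp_force: 1.0
```

>>> play_rows(dp=[[0.09,-0.13,0],[0.18,-0.25,0],[0.3,-0.36,0],[0.42,-0.46,0],[0.55,-0.55,0]], rot=[[0,0,0],[0,0,0],[0,0,0],[0,0,0],[0,0,0]])

```text
clock: 4.15
eef_pos: [450.6, 118.7, 147.3]
tcp_rot: [-3.141, 0.0, 1.574]
contact_force: [0.6, -1.9, 1.3]
opening: 0.003
grasp_force: 1.1
```

Run:
```python
from h import *
f=optics.grab_frame("top");s=optics.grab_frame("side")
a=crop(f,353,237,45,6,"pics/a.png");b=crop(s,338,235,45,6,"pics/b.png")
cv2.imwrite("pics/e.png",cv2.resize(np.hstack([a,b]),(800,400)))
```

```text
(no output)
```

View pics/e.png

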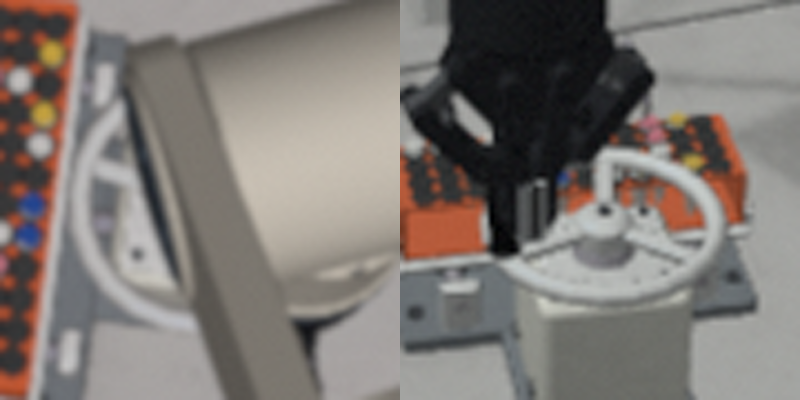

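The side view shows the handle moving ahead of the fingers, now at the left of the wheel near crop (503,235). The force is about 2 N, so I'll carry on.

>>> play_rows(dp=[[0.14,-0.07,0.05],[0.29,-0.13,0.08],[0.44,-0.17,0.08],[0.59,-0.19,0.08],[0.75,-0.2,0.08]], rot=[[0,0,0],[0,0,0],[0,0,0],[0,0,0],[0,0,0]])

```text
clock: 4.67
eef_pos: [442.6, 148.7, 143.8]
tcp_rot: [-3.141, 0.0, 1.574]
contact_force: [0.6, -3.0, -1.4]
opening: 0.003
grasp_force: 1.3
```

>>> play_rows(dp=[[0.16,0.01,0],[0.31,0.03,0],[0.46,0.07,0],[0.61,0.13,0],[0.75,0.2,0]], rot=[[0,0,0],[0,0,0],[0,0,0],[0,0,0],[0,0,0]])

```text
clock: 5.08
eef_pos: [450.8, 178.9, 143.9]
tcp_rot: [-3.141, 0.0, 1.574]
contact_force: [-2.0, -2.2, -0.4]
opening: -0.002
grasp_force: 1.2
```

>>> play_rows(dp=[[0.13,0.09,0],[0.25,0.18,0],[0.36,0.3,0],[0.46,0.42,0],[0.55,0.55,0]], rot=[[0,0,0],[0,0,0],[0,0,0],[0,0,0],[0,0,0]])

```text
clock: 5.5
eef_pos: [473.2, 200.8, 144.0]
tcp_rot: [-3.141, -0.0, 1.574]
contact_force: [-1.2, -1.5, -0.3]
opening: -0.001
grasp_force: 1.1
```

>>> play_rows(dp=[[0.07,0.14,0],[0.13,0.29,0],[0.17,0.44,0],[0.19,0.59,0],[0.2,0.75,0]], rot=[[0,0,0],[0,0,0],[0,0,0],[0,0,0],[0,0,0]])

```text
clock: 5.92
eef_pos: [503.4, 208.5, 144.1]
tcp_rot: [-3.141, -0.0, 1.574]
contact_force: [-3.3, -0.6, 0.0]
opening: -0.001
grasp_force: 1.4
```

Run:
```python
from h import *
f=optics.grab_frame("top");s=optics.grab_frame("side")
a=crop(f,353,237,45,6,"pics/a.png");b=crop(s,338,235,45,6,"pics/b.png")
cv2.imwrite("pics/g.png",cv2.resize(np.hstack([a,b]),(800,400)))
```

```text
(no output)
```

View pics/g.png

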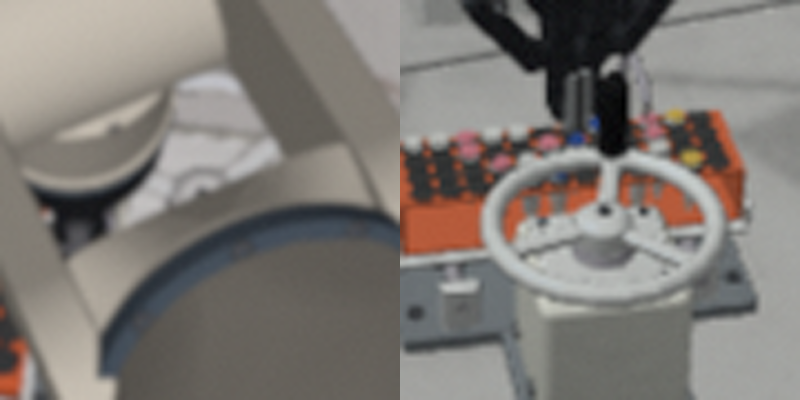

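The side view shows the handle at the back of the wheel, at crop (613,110), with the fingers on its left. I'll push it on through the second half.

>>> play_rows(dp=[[-0.01,0.16,0],[-0.03,0.31,0],[-0.07,0.46,0],[-0.13,0.61,0],[-0.2,0.75,0]], rot=[[0,0,0],[0,0,0],[0,0,0],[0,0,0],[0,0,0]])

```text
clock: 6.43
eef_pos: [533.8, 200.6, 144.2]
tcp_rot: [3.141, -0.001, 1.574]
contact_force: [-0.8, 1.6, -0.5]
opening: -0.002
grasp_force: 1.1
```

>>> play_rows(dp=[[-0.09,0.13,0],[-0.18,0.25,0],[-0.3,0.36,0],[-0.42,0.46,0],[-0.55,0.55,0]], rot=[[0,0,0],[0,0,0],[0,0,0],[0,0,0],[0,0,0]])

```text
clock: 6.85
eef_pos: [555.6, 178.2, 144.2]
tcp_rot: [3.141, -0.0, 1.574]
contact_force: [-0.6, 2.4, 0.4]
opening: 0.006
grasp_force: 1.1
```

>>> play_rows(dp=[[-0.14,0.07,0],[-0.29,0.13,0],[-0.44,0.17,0],[-0.59,0.19,0],[-0.75,0.2,0]], rot=[[0,0,0],[0,0,0],[0,0,0],[0,0,0],[0,0,0]])

```text
clock: 7.27
eef_pos: [563.2, 148.0, 144.1]
tcp_rot: [3.141, -0.0, 1.574]
contact_force: [-1.0, 2.5, 0.7]
opening: 0.001
grasp_force: 1.4
```

>>> play_rows(dp=[[-0.16,-0.01,0],[-0.31,-0.03,0],[-0.46,-0.07,0],[-0.61,-0.13,0],[-0.75,-0.2,0]], rot=[[0,0,0],[0,0,0],[0,0,0],[0,0,0],[0,0,0]])

```text
clock: 7.68
eef_pos: [555.0, 118.0, 144.1]
tcp_rot: [3.141, -0.0, 1.574]
contact_force: [-0.1, 3.6, 0.2]
opening: 0.002
grasp_force: 1.8
```

>>> play_rows(dp=[[-0.13,-0.09,0],[-0.25,-0.18,0],[-0.36,-0.3,0],[-0.46,-0.42,0],[-0.55,-0.55,0]], rot=[[0,0,0],[0,0,0],[0,0,0],[0,0,0],[0,0,0]])

```text
clock: 8.1
eef_pos: [532.9, 95.9, 144.1]
tcp_rot: [3.141, 0.0, 1.575]
contact_force: [3.3, 1.1, -0.3]
opening: -0.001
grasp_force: 1.1
```

>>> play_rows(dp=[[-0.07,-0.14,0],[-0.13,-0.29,0],[-0.17,-0.44,0],[-0.19,-0.59,0],[-0.2,-0.75,0]], rot=[[0,0,0],[0,0,0],[0,0,0],[0,0,0],[0,0,0]])

```text
clock: 8.52
eef_pos: [502.8, 88.3, 144.1]
tcp_rot: [3.141, -0.0, 1.574]
contact_force: [2.7, 0.6, 0.0]
opening: -0.004
grasp_force: 1.4
```

Run:
```python
from h import *
s=optics.grab_frame("side")
b=crop(s,338,235,45,6,"pics/i.png")
```

```text
(no output)
```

View pics/i.png

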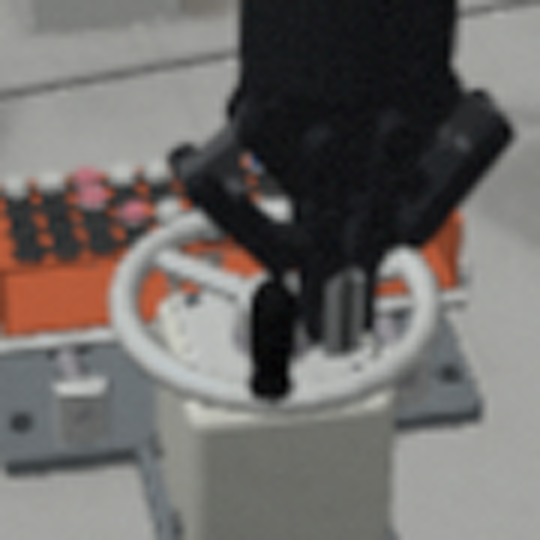

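The handle is now at crop (270,340), which is side pixel (338,246.7). Its target is (327.2,244.2).

Run:
```python
from h import *
s=optics.grab_frame("side")
print([c for c in handle(s,(338,250),25)])
for a in range(-100,-160,-4):
    a_=np.radians(a); print(a,proj(s,[501+60*np.cos(a_),149+60*np.sin(a_),143]).round(1))
p=ray(s,338,246.7,143);print(p)
```

```text
[([13, 0, 37, 32, 490], [343.3, 234.9]), ([36, 12, 2, 12, 19], [349.6, 243.1])]
-100 [342.3 247.2]
-104 [340.4 247.3]
-108 [338.5 247.4]
-112 [336.6 247.3]
-116 [334.8 247.2]
-120 [332.9 247. ]
-124 [331.1 246.7]
-128 [329.3 246.4]
-132 [327.5 245.9]
-136 [325.8 245.4]
-140 [324.2 244.9]
-144 [322.6 244.2]
-148 [321.2 243.5]
-152 [319.8 242.7]
-156 [318.5 241.9]
[482.15773596  94.50937816 143.        ]
```

>>> play_rows(dp=[[0.01,-0.16,0],[0.03,-0.31,0],[0.07,-0.46,0],[0.12,-0.58,0],[0.12,-0.58,0]], rot=[[0,0,0],[0,0,0],[0,0,0],[0,0,0],[0,0,0]])

```text
clock: 9.03
eef_pos: [478.4, 93.3, 143.9]
tcp_rot: [-3.14, 0.0, 1.575]
contact_force: [-0.3, 0.7, 0.4]
opening: -0.003
grasp_force: 0.0
```

>>> play_rows(dp=[[0,0.2,0],[0,0.5,0],[0,1,0],[0,1,-0.4],[0,1,-0.9]], rot=[[0,0,0],[0,0,0],[0,0,0],[0,0,0],[0,0,0]])

```text
clock: 9.45
eef_pos: [521.2, 93.1, 179.1]
tcp_rot: [-3.139, 0.0, 1.574]
contact_force: [-0.8, 0.2, -0.1]
opening: 0.0
grasp_force: 0.0
```

Run:
```python
from h import *
s=optics.grab_frame("side")
print(handle(s,(338,240),40))
b=crop(s,338,240,45,6,"pics/j.png")
```

```text
[([33, 0, 47, 32, 756], [355.8, 210.2]), ([2, 23, 6, 9, 30], [302.6, 227.3]), ([9, 25, 5, 6, 22], [308.9, 227.5]), ([26, 34, 7, 21, 119], [327.1, 244.0])]
```

View pics/j.png

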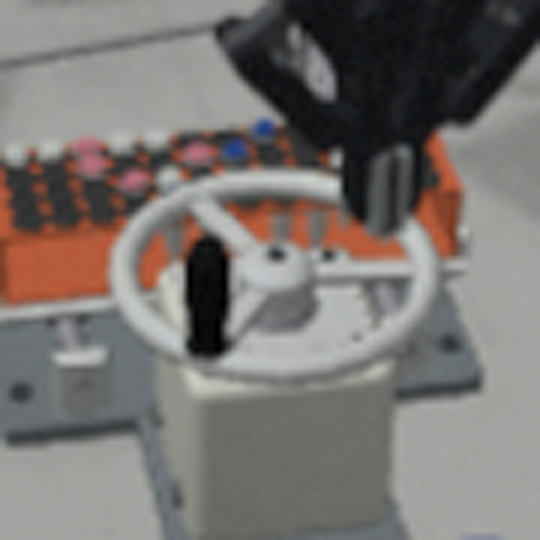

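The handle is back at (327.1,244.0), against (327.2,244.2) at the start, and the fingers are clear of it. I'll rise a little more and hand in.

>>> play_rows(dp=[[0,0,-0.5],[0,0,-1],[0,0,-1.5],[0,0,-1.5],[0,0,-1.5]], rot=[[0,0,0],[0,0,0],[0,0,0],[0,0,0],[0,0,0]])

```text
clock: 9.92
eef_pos: [521.7, 93.4, 241.1]
tcp_rot: [3.139, -0.0, 1.574]
contact_force: [-0.6, -0.6, 0.6]
opening: -0.0
grasp_force: 0.0
```

```bash
python3 -c "
from rig import r
print(r.sign_off())"
```

```text
the job is handed in; nothing more can be done
None
```

I pushed the hand wheel one full turn clockwise and handed the job in: the handle is back within about a pixel of its start in the side view, the highest force reading was about 4 N, and the gripper finished clear above the wheel; no verdict came back.

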